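# Walk the battery pack into its charging dock and bolt it in

### The job

The heavy battery pack stands crooked in front of its charging dock. Walk it in across the worktop by pushing the left and right ends of its near face in turn, so that it swings ahead bit by bit (never more than about 30 degrees askew) and stays flat on the worktop, until its far face sits flush against the dock's back stop; do not press on the fragile display window in the middle of its near face. Then push the bolt with the red knob fully across in front of the pack, and leave the other things on the bench undisturbed.

Things in the scene. Friction and masses are not known exactly. Their poses are not given: they have to be found in the camera images.
- battery: Grey and black battery pack, 90 mm deep (its x), 200 mm wide (its y), 70 mm high, 1.6 kg, loose, too big to grasp. A push on one end (8 to 18 N) makes it pivot near the other end, which swings back up to a third as much. Origin: centre of its underside; x points from near face (x = -45 mm) to far face, y to its left. Home: origin 45 mm before the dock's origin.
- window: Fragile display window, a black and green panel 88 mm wide (its y) that stands 12 mm proud of the middle of the battery's near face, from 6 to 62 mm above the worktop; fixed to the battery. Origin: middle of its lower edge. May not be pushed.
- battery_left_end (a point): Middle of the black rubber pad (36 mm wide, 40 mm high, flat) on the left end of the battery's near face, 75 mm left of the middle and 35 mm above the underside: one of the two places to push. Axes as the battery's.
- battery_right_end (a point): The same on the right end of the near face, 75 mm right of the middle.
- dock: Grey U-shaped charging dock fixed on the worktop, no floor plate. Origin: on the worktop, at the middle of the inner (near) face of its back stop; x points in the direction in which the battery enters, y to the left. Back stop 55 mm high (black cap on it to 66 mm). Two side guides 40 mm high, their inner faces 236 mm apart (18 mm play on each side of the battery), reach forward to 120 mm before the stop and then flare outwards to 155 mm before it.
- bolt (a joint): Slide of the round steel bolt at the left front of the dock, m: 0 = drawn back (open), 0.054 = fully across. It moves in the dock's -y direction (to the right), stays where it is left, takes about 2 N to slide. Its 12 mm bar runs at 36 mm height, 97 to 109 mm before the back stop; shut, it reaches 50 mm inside the left guide, 7 mm clear of the near face of a battery that is home. It cannot shut unless the battery is home.
- bolt_knob (a point): Point on the axis of the bolt's upright red knob, 15 mm in diameter, at 66 mm above the worktop; the knob stands free from 48 to 85 mm above the worktop (metal straps beside it are 48 mm high) and rides with the bolt. Open ground on its left, above 48 mm, to push it from.
- beaker: Clear glass beaker, 58 mm wide, 79 mm high, a bystander. Origin: centre of its underside.
- red_vial: Small vial with red cap, 27 mm wide, 62 mm high, a bystander behind the dock. Origin: centre of its underside.
- tape: Roll of masking tape, 82 mm wide, 19 mm high, lying flat, a bystander. Origin: centre of its underside.
- sieve: Grey ring sieve, 83 mm wide, 36 mm high, a bystander behind the dock. Origin: centre of its underside.

How it is judged:
On the way, in this order (a step that is already met when the one before it is completed fails the run):
1. the battery is home against the back stop while the bolt is still drawn back (x of battery in the frame of dock above -0.051 m and angle between the x axis of battery and the x axis of dock, either way round below 0.05 rad and value of joint bolt below 0.02 m), for 0.2 s.
2. the bolt is pushed across (value of joint bolt above 0.047 m), for 0.2 s.
At the end, for the whole second after the job is handed in: The battery stands flat between the guides, its far face within 6 mm of the back stop and square to it within 0.05 rad, at rest, and the bolt is across (joint above 0.047 m) (x of battery in the frame of dock above -0.051 m and y of battery in the frame of dock between -0.024 and 0.024 m and angle between the x axis of battery and the x axis of dock, either way round below 0.05 rad and angle between battery's own z axis and vertical below 0.05 rad and value of joint bolt above 0.047 m and linear speed of battery below 0.01 m/s); the robot touches nothing.
It fails at once if the display window is pressed (over 3 N) (contact force between window and anything else above 3 N).
It fails at once if the battery turns more than 0.6 rad out of line with the dock (angle between the x axis of battery and the x axis of dock, either way round above 0.6 rad).
It fails at once if the battery is lifted or tipped (15 mm, 0.2 rad) (height (world z) of battery above 0.015 m or angle between battery's own z axis and vertical above 0.2 rad).
It fails at once if a bystander is moved (over 30 mm) (distance of any of beaker, red_vial, tape, sieve from where it was at the start of the episode above 0.03 m).
It also fails if it takes over 58 s, if anything falls off the work surface, if the arm or the gripper's body presses on something with over 40 N, if the wrist force passes 120 N, or if a joint passes its speed limit or range.

### The arm

A 7-joint arm with a two-finger parallel gripper is mounted at the origin on a cart in front of the work surface, level with it; the furniture and walls round the work are solid. World frame = base frame: x ahead of the robot, y to its left, z up, the work surface at z = 0. Lengths are in m, angles in rad, forces in N, time in s.
With the tool pointing down it reaches from about 0.4 to 0.85 m from the base axis. Payload 10.4 kg.
Tool frame: the origin (TCP) lies between the finger pads; the fingertips stand 25 mm ahead of it and the grasp point (between the pads) lies 6 mm ahead of it; x points along the fingers, y is the direction in which the jaws open and shut, and the axes are right-handed (so a half turn about x gives the same grasp; the last joint's range is limited). The gripper opens to 87 mm and grips with 3 to 60 N. Pads are 19 mm wide; open, the fingers measure 117 mm over their backs; the gripper's body (75 mm by 190 mm) begins 51 mm behind the grasp point.
Start: joints at [-1.218, 0.332, -0.065, 1.46, 0.022, 1.35, -0.088], TCP at [0.229, 0.581, 0.248] pointing down, gripper open.
Joint ranges: [-2.6, 2.6], [-0.5, 2.12], [-1.47, 1.34], [0.16, 2.42], [-1.27, 4.41], [0.06, 2.06], [-2.6, 2.6]. Speed limits (rad/s): [2.22, 2.22, 2.79, 2.79, 3.14, 3.14, 3.14].

### API

Orientations are given as a unit quaternion [x, y, z, w].
In Python, from bench import r gives the robot as it stands.
- The arm moves only by the shell command python3 -m pendant 'ROWS' [FORCE]. ROWS is JSON, a list of rows, each an object with "translation": the shift along the world's x, y, z in cm, a list of three; "angular": the turn, a rotation vector about the world's x, y, z in degrees, a list of three; "hand": the opening, from -1 (shut) to 1 (fully open). In form: [{"translation": [dx, dy, dz], "angular": [wx, wy, wz], "hand": hand}, ...]. A call has 1 to 20 rows; each row shifts and turns the commanded pose from where the row before left it; what a row does not reach is not made up. A row lasts 1/10 s, in which the tool goes at most 50 mm and 8.59 degrees, less where a joint would pass 70% of its speed; a pose out of reach is approached as far as the arm can. A call is refused whole if a number of a shift passes 5 or a number of a turn 8.59, either way. A call with a gripper value outside its range is refused whole. The fingers move at their own pace and stop on an object; FORCE is the grip in N (left out, the last holds). Time passes only in rows, so rows that do not move let the fingers close. It gives the time, the measured TCP pose, the force and the opening at its end, in the units of the state.
- r.read_state(): the state, without advancing time (a new reading comes with each control period).
- r.camera(name): name is "side" or "top" or "wrist"; returns the picture (400x640x3 uint8, red, green, blue); there is no depth.
- r.camera_info(name): a dict with "fx", "fy", "cx", "cy" (pixels), "rvec" (rotation vector, rad) and "tvec" (3), from world to camera coordinates, as OpenCV has them; the wrist camera has in their place "mount" (4x4, takes a point from camera to tool coordinates, whose origin is the TCP and whose axes are the tool frame's). Camera axes: x right, y down, z forward; pixel columns grow to the right and rows downward; lengths in m; the calibration is good to about 2 mm. A picture is of the moment at which its call begins: read the wrist's pose just before it. camera_info takes no time and is no camera call.
- r.close_job(): hands the job in, once; it reports no verdict.
Trained networks look in the newest picture that a camera, given by its name, has taken for a name from the list of things; names that differ only in an ending like _2 or _b are one class to them, and where a whole thing is asked for, a point or a joint stands for the part that bears it (a point fixed in the world has none). Each returns a list of dicts, best first, with "confidence" (0 to 1); they miss things now and then, are a little off and sometimes report something else, mostly with a low value. They report only what shows in the picture. A call takes as long as a camera call.
- r.find_in(camera, name): "point" ([row, column] in pixels, amid what is visible of it).
- r.mark_of(camera, name): "point" ([row, column] in pixels: a listed point, or the origin of a listed thing).
The state is a dict: "time": time; "joint_positions": joint angles; "joint_vel": joint speeds; "joint_torque": joint torques, N m; "ee_pos": TCP position; "eef_rot": TCP orientation; "ft_force": force on the tool from outside, world axes, zero at the start; "torque": the same for the moment, N m; "width": finger opening in m.
Only numpy, scipy, OpenCV 4.12 (cv2) and the standard library are available. Lean on these libraries where they do the work, as an engineer would, in place of code of your own. Each camera call takes 0.05 s, during which the arm holds its last target.

## Working session

There is one attempt and no reset: what is moved stays moved. The work goes in short steps, Python scripts to look and compute and a shell command to move; the robot and the scene stay as the last step left them, time stands still between calls to the robot, and variables do not carry over. Pictures are saved under pics/ and viewed, and the job is handed in when it is done.

```bash
ls; mkdir -p pics; python3 - <<'E'
from bench import r
import cv2,json
s=r.read_state(); print(s)
for c in ["side","top"]:
    im=r.camera(c); cv2.imwrite(f"pics/{c}0.png",im[:,:,::-1]); print(c,r.camera_info(c))
    for n in ["battery","window","battery_left_end","battery_right_end","dock","bolt_knob","beaker","red_vial","tape","sieve"]:
        print(n,[(x['point'],round(x['confidence'],2)) for x in r.mark_of(c,n)[:2]])
print(r.camera_info("wrist"))
E
```

```text
pics
{'time': 0.0, 'joint_positions': array([-1.21760601,  0.33285923, -0.06471417,  1.46096792,  0.02163419,
        1.34985046, -0.08850477]), 'joint_vel': array([-0.0011288 , -0.00257851, -0.00086241,  0.00067277, -0.0005813 ,
        0.00100285, -0.00047309]), 'joint_torque': array([ 7.54075354e-04, -6.23247528e+01,  2.56955973e-02, -3.89894629e+01,
       -6.11316715e-02,  3.95148376e-02,  1.58785647e-04]), 'ee_pos': array([0.22925806, 0.58106069, 0.24674913]), 'eef_rot': array([ 0.13158121,  0.69472309, -0.13255564,  0.69460436]), 'ft_force': array([ 0.61388545, -1.05078247, -1.06850535]), 'torque': array([ 0.03001388,  0.04517986, -0.0379925 ]), 'width': 0.08703067728210694}
side {'fx': 387.6730407005369, 'fy': 387.6730407005369, 'cx': 318.43131176655316, 'cy': 193.55703432637745, 'rvec': array([ 2.20948981, -0.54143104,  0.27165715]), 'tvec': array([-0.53656031,  0.25225003,  0.91047694])}
battery [([225.8, 294.6], 0.85)]
window []
battery_left_end [([213.7, 262.2], 0.72)]
battery_right_end [([238.7, 298.7], 0.73), ([338.7, 312.3], 0.15)]
dock [([200.1, 341.4], 0.91)]
bolt_kn
[... 441 characters left out ...]
97.4], 0.74)]
battery_right_end [([229.1, 337.3], 0.78)]
dock [([172.6, 311.7], 0.64)]
bolt_knob [([207.5, 256.0], 0.53)]
beaker [([254.1, 409.7], 0.57)]
red_vial [([149.1, 298.8], 0.51)]
tape [([257.0, 228.2], 0.91)]
sieve [([147.4, 336.1], 0.54)]
{'fx': 282.60689105109145, 'fy': 282.60689105109145, 'cx': 320.42272840971, 'cy': 195.6723336264804, 'mount': array([[-6.27768995e-04, -2.81655344e-01,  9.59515437e-01,
        -1.35722942e-01],
       [ 9.99999714e-01, -5.82563912e-04,  4.83250773e-04,
        -9.87350182e-04],
       [ 4.22868903e-04,  9.59515465e-01,  2.81655629e-01,
        -7.85432963e-02],
       [ 0.00000000e+00,  0.00000000e+00,  0.00000000e+00,
         1.00000000e+00]])}
```

View pics/side0.png

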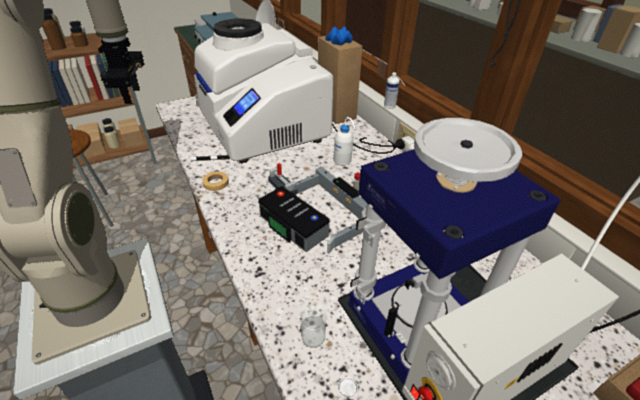

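View pics/top0.png

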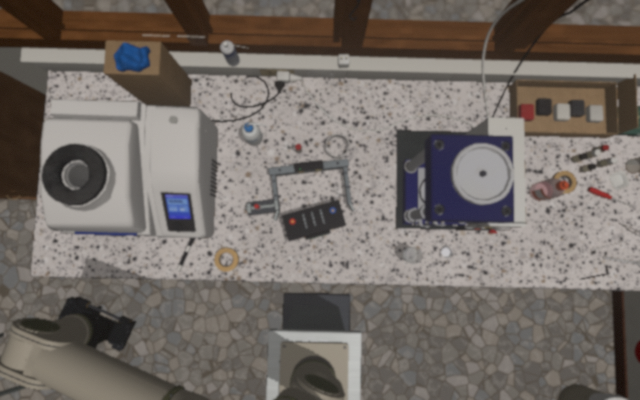

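```bash
cat > h.py <<'E'
import numpy as np, cv2
from scipy.spatial.transform import Rotation as R
from scipy.optimize import least_squares
def bp(ci,px,z):
    Rm,_=cv2.Rodrigues(ci['rvec']); t=ci['tvec']
    c=-Rm.T@t
    d=Rm.T@np.array([(px[1]-ci['cx'])/ci['fx'],(px[0]-ci['cy'])/ci['fy'],1.])
    return c+d*(z-c[2])/d[2]
def proj(ci,P):
    K=np.array([[ci['fx'],0,ci['cx']],[0,ci['fy'],ci['cy']],[0,0,1.]])
    return cv2.projectPoints(np.float64(P).reshape(-1,1,3),ci['rvec'],ci['tvec'],K,None)[0].reshape(-1,2)
Z=dict(battery=0,battery_left_end=.035,battery_right_end=.035,dock=0,bolt_knob=.066,beaker=0,red_vial=0,tape=0,sieve=0)
E
python3 - <<'E'
from bench import r
from h import *
m={"side":dict(battery=[225.8,294.6],battery_left_end=[213.7,262.2],battery_right_end=[238.7,298.7],dock=[200.1,341.4],bolt_knob=[169.5,277.3],beaker=[336.2,313.5],red_vial=[188,354.2],tape=[185.6,218.3]),
"top":dict(battery=[223.6,316.3],battery_left_end=[239.6,297.4],battery_right_end=[229.1,337.3],dock=[172.6,311.7],bolt_knob=[207.5,256],beaker=[254.1,409.7],red_vial=[149.1,298.8],tape=[257,228.2],sieve=[147.4,336.1])}
for c in m:
    ci=r.camera_info(c)
    for n,p in m[c].items(): print(c,n,bp(ci,p,Z[n]).round(3))
E
```

```text
side battery [0.534 0.009 0.   ]
side battery_left_end [0.459 0.062 0.035]
side battery_right_end [ 0.509 -0.073  0.035]
side dock [0.712 0.046 0.   ]
side bolt_knob [0.566 0.199 0.066]
side beaker [ 0.425 -0.322  0.   ]
side red_vial [0.779 0.079 0.   ]
side tape [0.394 0.289 0.   ]
top battery [0.517 0.004 0.   ]
top battery_left_end [0.46  0.067 0.035]
top battery_right_end [ 0.499 -0.068  0.035]
top dock [0.697 0.025 0.   ]
top bolt_knob [0.564 0.207 0.066]
top beaker [ 0.418 -0.324  0.   ]
top red_vial [0.78  0.073 0.   ]
top tape [0.394 0.307 0.   ]
top sieve [ 0.789 -0.059  0.   ]
```

The side view shows the battery at about (295,215), the dock behind it, and the red knob at (278,168). In the top view the battery is at (313,220) and the dock at (310,185), with its left guide near column 275 and its right guide near column 348. I'll zoom in to measure precisely.

```bash
python3 - <<'E'
import cv2
a=cv2.imread("pics/top0.png")[130:250,220:370]; cv2.imwrite("pics/top0z.png",cv2.resize(a,None,fx=5,fy=5,interpolation=cv2.INTER_CUBIC)[:600])
a=cv2.imread("pics/side0.png")[150:260,240:380]; cv2.imwrite("pics/side0z.png",cv2.resize(a,None,fx=5,fy=5,interpolation=cv2.INTER_CUBIC))
E
```

```text
(no output)
```

View pics/top0z.png

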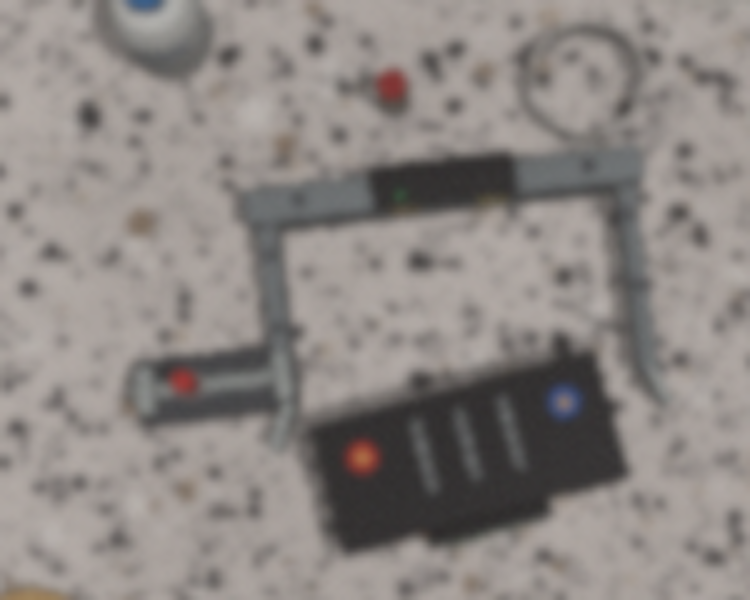

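View pics/side0z.png

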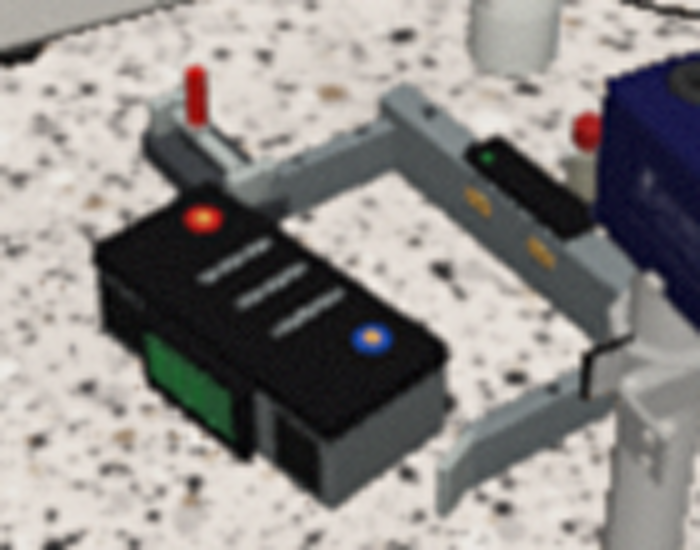

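```bash
cat >> h.py <<'E'
def zpx(p,off,f=5): return np.array(p)/f+np.array(off)-0.4
def fit(ci_obs,x0):
    # ci_obs: list (ci, local pts Nx3, px Nx2 (col,row)); fit x,y,yaw
    def res(q):
        out=[]
        Rz=R.from_euler('z',q[2]).as_matrix()
        for ci,L,px in ci_obs:
            out.append((proj(ci,np.array(L)@Rz.T+[q[0],q[1],0])-px).ravel())
        return np.concatenate(out)
    s=least_squares(res,x0,loss='soft_l1'); return s.x,res(s.x).reshape(-1,2).round(1)
E
python3 - <<'E'
from bench import r
from h import *
T=r.camera_info("top");S=r.camera_info("side")
to=(220,130);so=(240,150)
fl,fr,nr,nl=[.045,.1,.07],[.045,-.1,.07],[-.045,-.1,.07],[-.045,.1,.07]
tb=(T,[fl,fr,nr,nl],zpx([(310,425),(590,350),(627,478),(345,552)],to))
sb=(S,[nl,fl,fr,nr,[-.045,-.1,0]],zpx([(97,250),(205,190),(445,350),(325,435),(333,507)],so))
for o in ([tb],[sb],[tb,sb]): print(*fit(o,[.5,0,.3]))
td=(T,[[0,.118,.055],[0,-.118,.055],[-.12,.118,.04],[-.12,-.118,.04]],zpx([(283,225),(612,195),(290,332),(633,325)],to))
sd=(S,[[0,.118,0],[0,.118,.055]],zpx([(395,170),(385,108)],so))
for o in ([td],[td,sd]): print(*fit(o,[.7,0,.1]))
print(bp(T,zpx((185,382),to)[::-1],.085),bp(S,zpx((196,70),so)[::-1],.085))
E
```

```text
[0.52700467 0.01419365 0.28449812] [[-0.7 -0.1]
 [ 1.1 -0.4]
 [ 0.7 -0.1]
 [-1.   0.7]]
[0.5271545  0.00520143 0.29398187] [[-2.5 -0.1]
 [ 0.3 -1.8]
 [ 1.2 -0.2]
 [ 0.5 -0.3]
 [-0.8  3.8]]
[0.52804549 0.0103796  0.28983413] [[ 0.4 -0.2]
 [ 2.1 -0.9]
 [ 1.9 -0.5]
 [ 0.3  0.5]
 [-2.7 -1.3]
 [ 0.  -2.9]
 [ 0.4 -1.4]
 [-0.2 -1.6]
 [-1.5  2.5]]
[0.7105247  0.0356856  0.12858395] [[-2.2 -5. ]
 [ 0.8 -6.1]
 [ 0.2  8.8]
 [ 0.1  3.1]]
[0.69934759 0.03508687 0.12905995] [[-2.1 -1.7]
 [ 0.9 -2.8]
 [ 0.3 12.1]
 [ 0.3  6.3]
 [-1.   0.2]
 [ 1.1 -1. ]]
[0.56755084 0.20260867 0.085     ] [0.57298685 0.2011241  0.085     ]
```

```bash
cat >> h.py <<'E'
def draw(im,ci,q,segs,col,off,f=5):
    Rz=R.from_euler('z',q[2]).as_matrix()
    for s in segs:
        p=proj(ci,np.array(s)@Rz.T+[q[0],q[1],0]); p=((p-np.array(off)+.4)*f).astype(int)
        cv2.polylines(im,[p.reshape(-1,1,2)],False,col,1)
DS=[[[-.155,.13,.04],[-.12,.118,.04],[0,.118,.04]],[[-.155,-.13,.04],[-.12,-.118,.04],[0,-.118,.04]],[[0,.118,.055],[0,-.118,.055]],[[0,.118,0],[0,-.118,0]],[[-.12,.118,0],[0,.118,0]]]
BS=[[[.045,.1,.07],[.045,-.1,.07],[-.045,-.1,.07],[-.045,.1,.07],[.045,.1,.07]],[[-.045,.1,.07],[-.045,.1,0],[-.045,-.1,0],[-.045,-.1,.07]]]
def show(r,imT,imS,qb,qd,name,tb=(220,130,150,120),sb=(240,150,140,110)):
    for c,im,b in (("top",imT,tb),("side",imS,sb)):
        ci=r.camera_info(c); z=cv2.resize(im[b[1]:b[1]+b[3],b[0]:b[0]+b[2]],None,fx=5,fy=5,interpolation=cv2.INTER_CUBIC)
        draw(z,ci,qd,DS,(0,255,255),b[:2]); draw(z,ci,qb,BS,(255,255,0),b[:2])
        cv2.imwrite(f"pics/{name}_{c}.png",z)
E
python3 - <<'E'
from bench import r
from h import *
T=r.camera_info("top");S=r.camera_info("side")
to=(220,130);so=(240,150)
td=(T,[[0,.118,.055],[0,-.118,.055]],zpx([(283,225),(612,195)],to))
sd=(S,[[0,.118,0],[0,.118,.055]],zpx([(395,170),(385,108)],so))
q,e=fit([td,sd],[.7,0,.1]);print(q,e)
show(r,cv2.imread("pics/top0.png"),cv2.imread("pics/side0.png"),[.528,.011,.288],q,"ov0")
E
```

```text
[0.69267583 0.03243643 0.1051342 ] [[-1.5 -0.6]
 [ 1.7 -0.1]
 [-1.8  0.9]
 [ 0.4 -0.3]]
```

View pics/ov0_top.png

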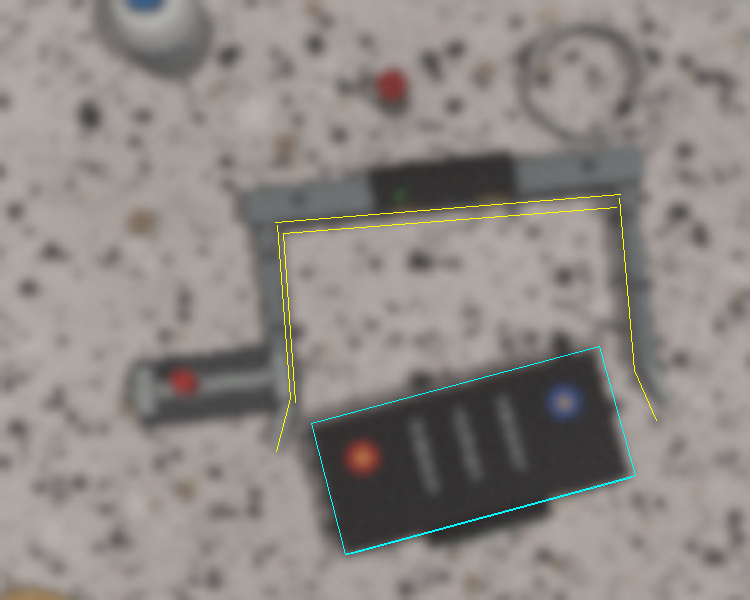

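View pics/ov0_side.png

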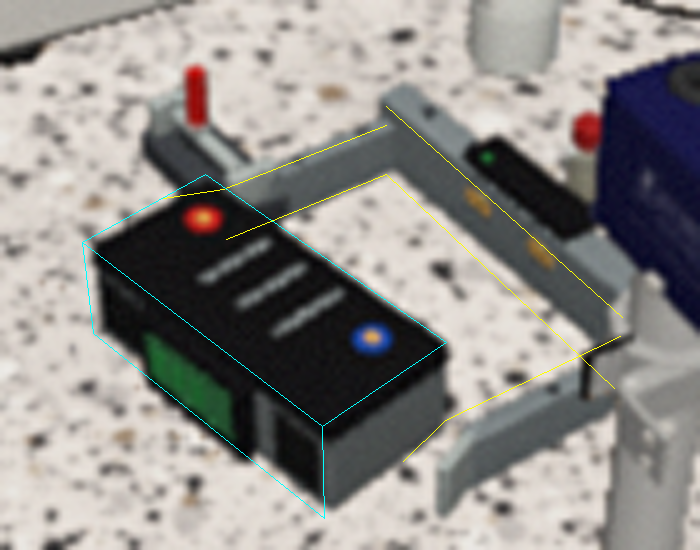

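```bash
python3 - <<'E'
from bench import r
from h import *
s=r.read_state();M=R.from_quat(s['eef_rot']).as_matrix();print(M.round(3))
# world targets
qd=np.array([.697,.034,.12]);qb=np.array([.528,.011,.288])
for n,l in (("L",[-.045,.075]),("R",[-.045,-.075])):
    c,s_=np.cos(qb[2]),np.sin(qb[2]); print(n,qb[:2]+[c*l[0]-s_*l[1],s_*l[0]+c*l[1]])
E
```

```text
[[ 0.     0.367  0.93 ]
 [ 0.     0.93  -0.367]
 [-1.     0.    -0.   ]]
L [0.46355074 0.07012946]
R [ 0.50615601 -0.07369262]
```

```bash
python3 -m pendant '[{"translation":[1.7,-4.3,0],"angular":[0,0,7],"hand":-1},{"translation":[1.7,-4.3,0],"angular":[0,0,7],"hand":-1},{"translation":[1.7,-4.3,0],"angular":[0,0,7],"hand":-1},{"translation":[1.7,-4.3,0],"angular":[0,0,7],"hand":-1},{"translation":[1.7,-4.3,0],"angular":[0,0,0],"hand":-1},{"translation":[1.7,-4.3,0],"angular":[0,0,0],"hand":-1},{"translation":[1.7,-4.3,0],"angular":[0,0,0],"hand":-1},{"translation":[1.7,-4.3,0],"angular":[0,0,0],"hand":-1},{"translation":[1.7,-4.3,0],"angular":[0,0,0],"hand":-1},{"translation":[1.7,-4.3,0],"angular":[0,0,0],"hand":-1},{"translation":[1.7,-4.3,0],"angular":[0,0,0],"hand":-1},{"translation":[1.7,-4.3,0],"angular":[0,0,0],"hand":-1},{"translation":[0,0,0],"angular":[0,0,0],"hand":-1}]' 20; cat > st.py <<'E'
from bench import r
from h import *
s=r.read_state();M=R.from_quat(s['eef_rot']).as_matrix()
print(s['time'],s['ee_pos'].round(4),'f',s['ft_force'].round(1),'w',round(s['width'],4),'tooly',M[:,1].round(3),'toolx',M[:,0].round(3))
E
python3 st.py
```

```text
time: 2.4
ee_pos: [0.4349, 0.0596, 0.248]
eef_rot: [-0.037, 0.706, 0.037, 0.707]
ft_force: [0.0, 1.5, -0.5]
width: 0.001
2.4 [0.4349 0.0596 0.248 ] f [ 0.   1.5 -0.5] w 0.001 tooly [-0.104  0.995 -0.   ] toolx [ 0.001 -0.    -1.   ]
```

```bash
cat > wr.py <<'E'
import sys
from bench import r
from h import *
def wci():
    s=r.read_state(); ci=r.camera_info("wrist"); M=np.eye(4);M[:3,:3]=R.from_quat(s['eef_rot']).as_matrix();M[:3,3]=s['ee_pos']
    W=np.linalg.inv(M@ci['mount']); ci['rvec']=R.from_matrix(W[:3,:3]).as_rotvec();ci['tvec']=W[:3,3]; return ci
if __name__=="__main__":
    ci=wci(); im=r.camera("wrist"); cv2.imwrite(f"pics/{sys.argv[1]}.png",im[:,:,::-1]); np.save(f"pics/{sys.argv[1]}.npy",ci,allow_pickle=True)
    for n in ["battery_left_end","battery_right_end","dock","bolt_knob"]:
        for x in r.mark_of("wrist",n)[:1]: print(n,x['point'],x['confidence'],bp(ci,x['point'],Z[n]).round(3))
E
python3 wr.py w1
```

```text
battery_left_end [195.4, 330.4] 0.67 [0.457 0.075 0.035]
battery_right_end [218.5, 216.3] 0.61 [ 0.504 -0.071  0.035]
bolt_knob [228.6, 278.7] 0.57 [0.496 0.015 0.066]
```

View pics/w1.png

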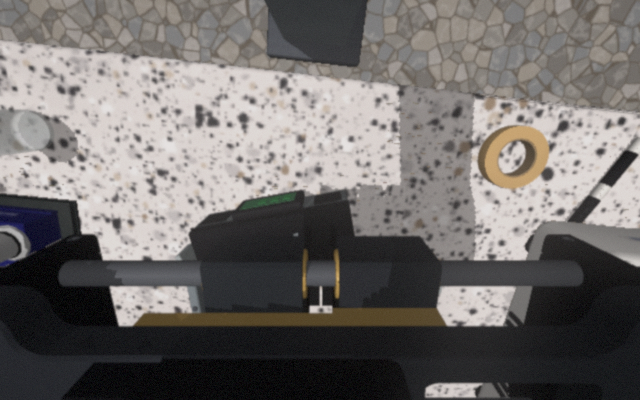

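The wrist view shows the left pad near (330,195) and the right pad near (216,218), in agreement with the fixed cameras. The "bolt_knob" reported here is false, since it lies on the battery. Next I go down behind the left pad.

```bash
python3 -m pendant '[{"translation":[-0.3,0.5,-4.8],"angular":[0,0,0],"hand":-1},{"translation":[0,0,-4.8],"angular":[0,0,0],"hand":-1},{"translation":[0,0,-4.8],"angular":[0,0,0],"hand":-1},{"translation":[0,0,-4.9],"angular":[0,0,0],"hand":-1},{"translation":[0,0,0],"angular":[0,0,0],"hand":-1}]'; python3 -m pendant '[{"translation":[0.6,0.1,0],"angular":[0,0,0],"hand":-1},{"translation":[0.6,0.1,0],"angular":[0,0,0],"hand":-1},{"translation":[0.6,0.1,0],"angular":[0,0,0],"hand":-1},{"translation":[0.6,0.1,0],"angular":[0,0,0],"hand":-1},{"translation":[0.6,0.1,0],"angular":[0,0,0],"hand":-1}]'
```

```text
time: 3.15
ee_pos: [0.426, 0.0701, 0.0497]
eef_rot: [-0.042, 0.709, 0.039, 0.702]
ft_force: [-0.2, 0.0, 1.0]
width: 0.0003
time: 3.65
ee_pos: [0.4601, 0.0764, 0.0557]
eef_rot: [-0.04, 0.706, 0.041, 0.705]
ft_force: [-9.0, 2.4, 2.8]
width: 0.0003
```

```bash
python3 -m pendant '[{"translation":[0.6,0,0],"angular":[0,0,0],"hand":-1},{"translation":[0.6,0,0],"angular":[0,0,0],"hand":-1},{"translation":[0.6,0,0],"angular":[0,0,0],"hand":-1},{"translation":[0.6,0,0],"angular":[0,0,0],"hand":-1},{"translation":[0.6,0,0],"angular":[0,0,0],"hand":-1},{"translation":[0,0,0],"angular":[0,0,0],"hand":-1}]'; cat > look.py <<'E'
import sys
from bench import r
from h import *
n=sys.argv[1]; tag={}
out={}
for c in ["top","side"]:
    im=r.camera(c)[:,:,::-1].copy(); cv2.imwrite(f"pics/{n}_{c}.png",im)
    b=(220,130,150,120) if c=="top" else (240,140,140,115)
    z=cv2.resize(im[b[1]:b[1]+b[3],b[0]:b[0]+b[2]],None,fx=5,fy=5,interpolation=cv2.INTER_CUBIC); cv2.imwrite(f"pics/{n}_{c}z.png",z)
    ci=r.camera_info(c)
    for k in ["battery","battery_left_end","battery_right_end"]:
        for x in r.mark_of(c,k)[:1]: out[c,k]=bp(ci,x['point'],Z[k])[:2]; print(c,k,round(x['confidence'],2),out[c,k].round(3))
    if (c,"battery_left_end") in out and (c,"battery_right_end") in out:
        d=out[c,"battery_left_end"]-out[c,"battery_right_end"]; print(c,"yaw",round(np.arctan2(-d[0],d[1]),3),"len",np.hypot(*d).round(3))
E
python3 look.py p1; python3 st.py
```

```text
time: 4.25
ee_pos: [0.4909, 0.0765, 0.0557]
eef_rot: [-0.04, 0.706, 0.041, 0.706]
ft_force: [-2.9, 1.7, -0.4]
width: 0.0006
top battery 0.93 [0.555 0.011]
top battery_left_end 0.77 [0.502 0.077]
top battery_right_end 0.82 [ 0.503 -0.062]
top yaw 0.002 len 0.139
side battery 0.71 [0.55  0.001]
side battery_left_end 0.89 [0.5   0.075]
side battery_right_end 0.9 [ 0.517 -0.072]
side yaw 0.119 len 0.148
4.65 [0.4909 0.0753 0.055 ] f [-0.6  0.8 -0.2] w 0.0001 tooly [-0.112  0.994  0.   ] toolx [ 0.001  0.    -1.   ]
```

View pics/p1_sidez.png

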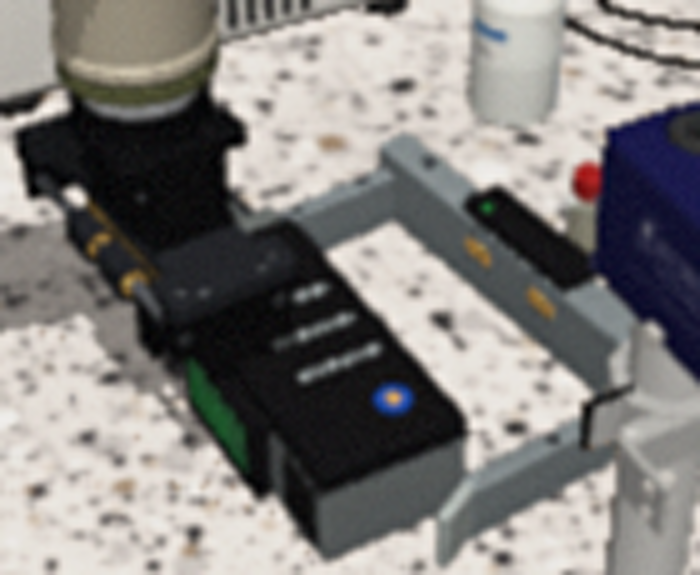

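View pics/p1_topz.png

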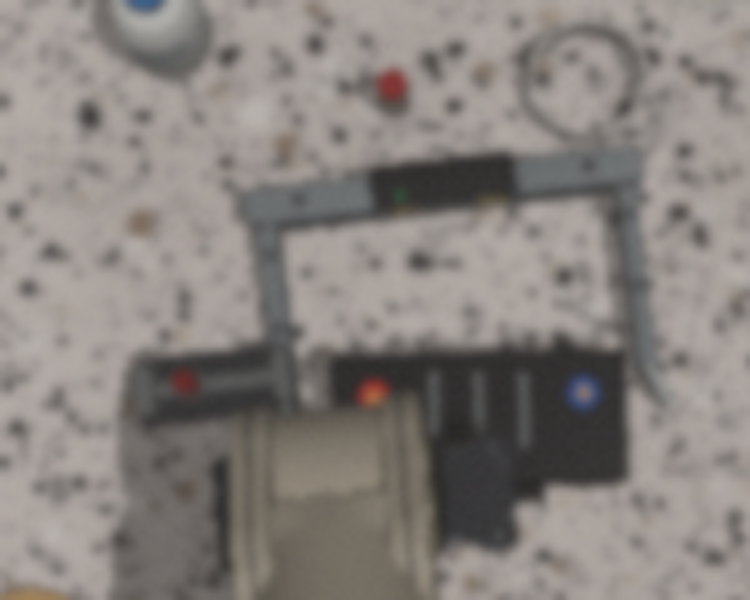

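The top view shows the battery at about 0 rad in world axes, so roughly -0.12 rad relative to the dock. It sits slightly right of the dock's middle. Next I push the right end, with a small component to the left.

```bash
python3 -m pendant '[{"translation":[-4.2,0,0],"angular":[0,0,0],"hand":-1},{"translation":[0,-4.9,0],"angular":[0,0,0],"hand":-1},{"translation":[0,-4.9,0],"angular":[0,0,0],"hand":-1},{"translation":[0,-4.9,0],"angular":[0,0,0],"hand":-1},{"translation":[1.2,-0.2,0],"angular":[0,0,0],"hand":-1},{"translation":[1.2,0,0],"angular":[0,0,0],"hand":-1},{"translation":[0.8,0,0],"angular":[0,0,0],"hand":-1},{"translation":[0.8,0,0],"angular":[0,0,0],"hand":-1},{"translation":[0.6,0,0],"angular":[0,0,0],"hand":-1},{"translation":[0,0,0],"angular":[0,0,0],"hand":-1}]'; python3 st.py
```

```text
time: 5.65
ee_pos: [0.4951, -0.0729, 0.0545]
eef_rot: [-0.04, 0.706, 0.04, 0.706]
ft_force: [-0.6, -1.2, 0.1]
width: 0.0006
5.65 [ 0.4951 -0.0729  0.0545] f [-0.6 -1.2  0.1] w 0.0006 tooly [-0.114  0.993 -0.   ] toolx [ 0. -0. -1.]
```

```bash
python3 -m pendant '[{"translation":[0.6,0.12,0],"angular":[0,0,0],"hand":-1},{"translation":[0.6,0.12,0],"angular":[0,0,0],"hand":-1},{"translation":[0.6,0.12,0],"angular":[0,0,0],"hand":-1},{"translation":[0.6,0.12,0],"angular":[0,0,0],"hand":-1},{"translation":[0.6,0.12,0],"angular":[0,0,0],"hand":-1},{"translation":[0.6,0.12,0],"angular":[0,0,0],"hand":-1},{"translation":[0.6,0.12,0],"angular":[0,0,0],"hand":-1},{"translation":[0.4,0.08,0],"angular":[0,0,0],"hand":-1},{"translation":[0,0,0],"angular":[0,0,0],"hand":-1}]';python3 look.py p2; python3 st.py
```

```text
time: 6.55
ee_pos: [0.5393, -0.0656, 0.0539]
eef_rot: [-0.04, 0.707, 0.039, 0.705]
ft_force: [-3.0, -3.7, -0.5]
width: 0.0006
top battery 0.88 [0.578 0.014]
top battery_left_end 0.71 [0.502 0.08 ]
side battery 0.7 [0.577 0.029]
side battery_left_end 0.83 [0.516 0.057]
side battery_right_end 0.84 [ 0.551 -0.063]
side yaw 0.288 len 0.125
6.95 [ 0.5393 -0.0652  0.0541] f [-3.3 -4.6 -1.1] w 0.0007 tooly [-0.112  0.994 -0.001] toolx [-0.002 -0.001 -1.   ]
```

View pics/p2_sidez.png

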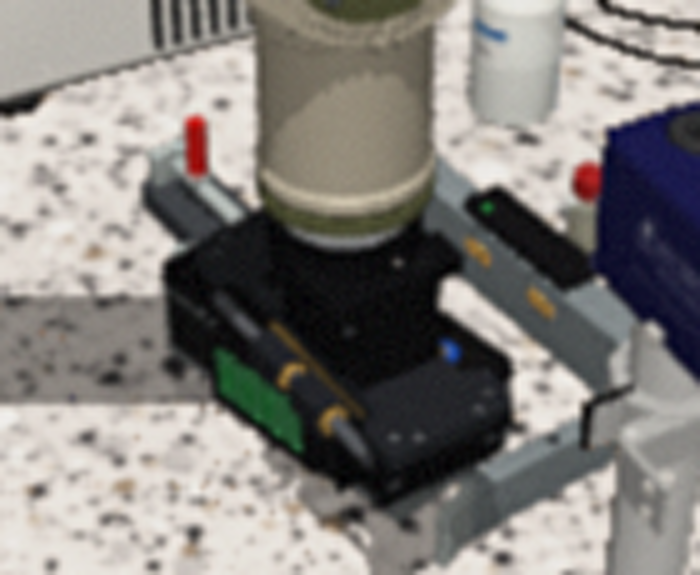

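View pics/p2_topz.png

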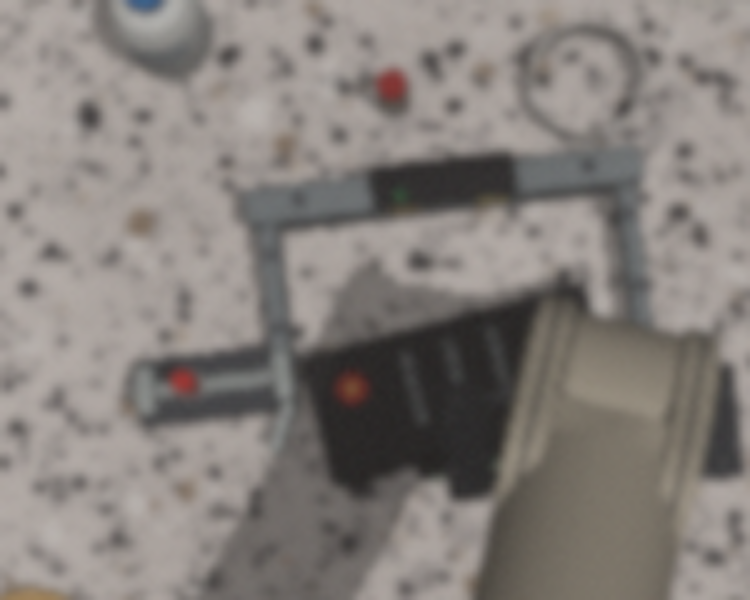

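```bash
cat > fb.py <<'E'
from h import *
from bench import r
T=r.camera_info("top")
QD=np.array([.697,.034,.12])
C=dict(fl=[.045,.1,.07],fr=[.045,-.1,.07],nr=[-.045,-.1,.07],nl=[-.045,.1,.07])
def fb(**k):
    q,e=fit([(T,[C[a] for a in k],zpx(list(k.values()),(220,130)))],[.55,0,.2])
    print("bat",q.round(4),"res",e.tolist())
    c,s=np.cos(q[2]),np.sin(q[2])
    for n,l in (("L",[-.045,.075]),("R",[-.045,-.075]),("fl",[.045,.1]),("fr",[.045,-.1])): print(n,(q[:2]+[c*l[0]-s*l[1],s*l[0]+c*l[1]]).round(4))
    d=R.from_euler('z',-QD[2]).apply([*(q[:2]-QD[:2]),0]); print("in dock",d[:2].round(4),"rel",round(q[2]-QD[2],3))
E
python3 -c "
from fb import *
fb(fl=(305,362),nl=(340,490),fr=(583,275))"
```

```text
bat [0.5732 0.0184 0.3257] res [[-0.7, 0.0], [0.1, 0.1], [0.6, -0.2]]
L [0.5066 0.0751]
R [ 0.5546 -0.0671]
fl [0.5839 0.1275]
fr [ 0.6478 -0.0619]
in dock [-0.1248 -0.0007] rel 0.206
```

```bash
python3 -m pendant '[{"translation":[-3.5,0,0],"angular":[0,0,0],"hand":-1},{"translation":[-3.5,0,0],"angular":[0,0,0],"hand":-1},{"translation":[0,4.7,0],"angular":[0,0,0],"hand":-1},{"translation":[0,4.7,0],"angular":[0,0,0],"hand":-1},{"translation":[0,4.6,0],"angular":[0,0,0],"hand":-1},{"translation":[1.0,0,0],"angular":[0,0,0],"hand":-1},{"translation":[1.0,0,0],"angular":[0,0,0],"hand":-1},{"translation":[0.6,0.05,0],"angular":[0,0,0],"hand":-1},{"translation":[0.6,0.05,0],"angular":[0,0,0],"hand":-1},{"translation":[0.6,0.05,0],"angular":[0,0,0],"hand":-1},{"translation":[0.6,0.05,0],"angular":[0,0,0],"hand":-1},{"translation":[0.6,0.05,0],"angular":[0,0,0],"hand":-1},{"translation":[0.6,0.05,0],"angular":[0,0,0],"hand":-1},{"translation":[0.6,0.05,0],"angular":[0,0,0],"hand":-1},{"translation":[0.6,0.05,0],"angular":[0,0,0],"hand":-1},{"translation":[0.6,0.05,0],"angular":[0,0,0],"hand":-1},{"translation":[0.6,0.05,0],"angular":[0,0,0],"hand":-1},{"translation":[0.4,0.05,0],"angular":[0,0,0],"hand":-1},{"translation":[0,0,0],"angular":[0,0,0],"hand":-1}]';python3 look.py p3; python3 st.py
```

```text
time: 8.85
ee_pos: [0.5534, 0.0802, 0.0536]
eef_rot: [-0.039, 0.707, 0.039, 0.705]
ft_force: [-4.1, 2.7, -0.6]
width: 0.0004
top battery 0.69 [0.6   0.019]
top battery_right_end 0.75 [ 0.565 -0.059]
side battery 0.64 [0.604 0.018]
side battery_left_end 0.68 [0.569 0.077]
side battery_right_end 0.63 [ 0.561 -0.065]
side yaw -0.054 len 0.142
9.25 [0.5535 0.0802 0.0539] f [-4.9 -0.2 -3.5] w 0.0003 tooly [-0.112  0.994 -0.   ] toolx [-0.002 -0.001 -1.   ]
```

View pics/p3_sidez.png

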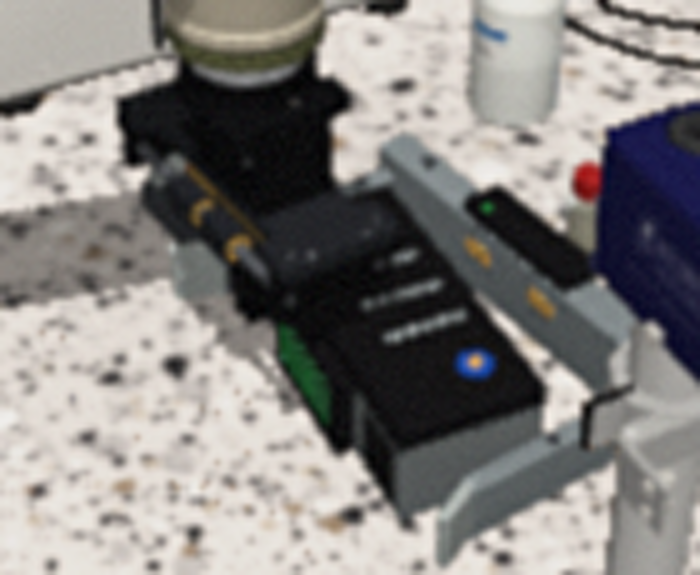

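View pics/p3_topz.png

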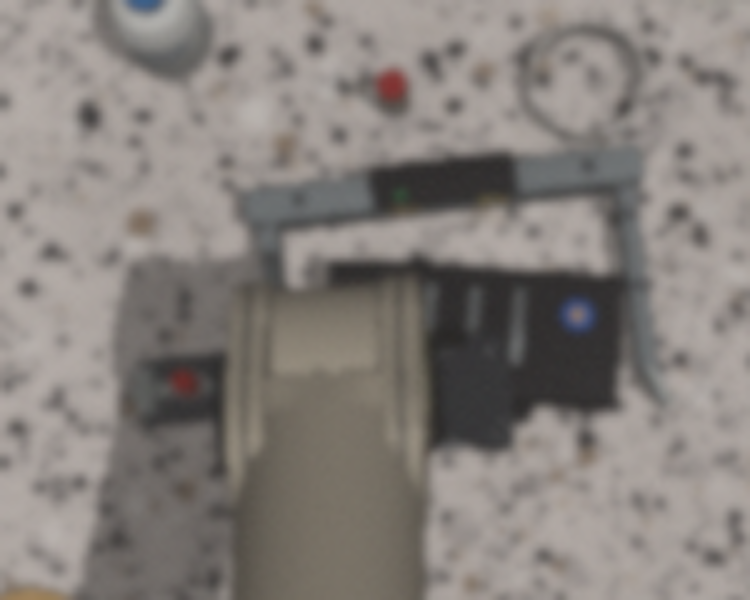

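```bash
python3 -c "
from fb import *
fb(fl=(328,267),nr=(616,408),fr=(622,282))"
```

```text
bat [ 0.6021  0.0142 -0.0189] res [[-0.5, -0.2], [0.3, 0.9], [0.1, -0.6]]
L [0.5585 0.09  ]
R [ 0.5557 -0.0599]
fl [0.649  0.1133]
fr [ 0.6452 -0.0866]
in dock [-0.0966 -0.0083] rel -0.139
```

```bash
python3 -m pendant '[{"translation":[-4.2,0,0],"angular":[0,0,0],"hand":-1},{"translation":[0,-4.8,0],"angular":[0,0,0],"hand":-1},{"translation":[0,-4.8,0],"angular":[0,0,0],"hand":-1},{"translation":[0,-4.8,0],"angular":[0,0,0],"hand":-1},{"translation":[1.2,0,0],"angular":[0,0,0],"hand":-1},{"translation":[1.2,0,0],"angular":[0,0,0],"hand":-1},{"translation":[0.6,0.1,0],"angular":[0,0,0],"hand":-1},{"translation":[0.6,0.15,0],"angular":[0,0,0],"hand":-1},{"translation":[0.6,0.15,0],"angular":[0,0,0],"hand":-1},{"translation":[0.6,0.15,0],"angular":[0,0,0],"hand":-1},{"translation":[0.6,0.15,0],"angular":[0,0,0],"hand":-1},{"translation":[0.6,0.15,0],"angular":[0,0,0],"hand":-1},{"translation":[0.6,0.15,0],"angular":[0,0,0],"hand":-1},{"translation":[0.6,0.15,0],"angular":[0,0,0],"hand":-1},{"translation":[0.6,0.15,0],"angular":[0,0,0],"hand":-1},{"translation":[0.4,0.1,0],"angular":[0,0,0],"hand":-1},{"translation":[0,0,0],"angular":[0,0,0],"hand":-1}]';python3 look.py p4; python3 st.py
```

```text
time: 10.95
ee_pos: [0.5933, -0.0502, 0.0539]
eef_rot: [-0.04, 0.707, 0.039, 0.705]
ft_force: [-3.5, -3.4, 0.3]
width: 0.0003
top battery 0.57 [0.65  0.033]
top battery_left_end 0.93 [0.569 0.094]
top battery_right_end 0.57 [ 0.424 -0.318]
top yaw -0.339 len 0.437
side battery 0.65 [0.636 0.03 ]
side battery_left_end 0.95 [0.57  0.081]
side battery_right_end 0.8 [ 0.606 -0.054]
side yaw 0.257 len 0.14
11.35 [ 0.5933 -0.0499  0.054 ] f [-3.7 -3.4 -0.8] w 0.0005 tooly [-0.112  0.994 -0.001] toolx [-0.002 -0.001 -1.   ]
```

View pics/p4_topz.png

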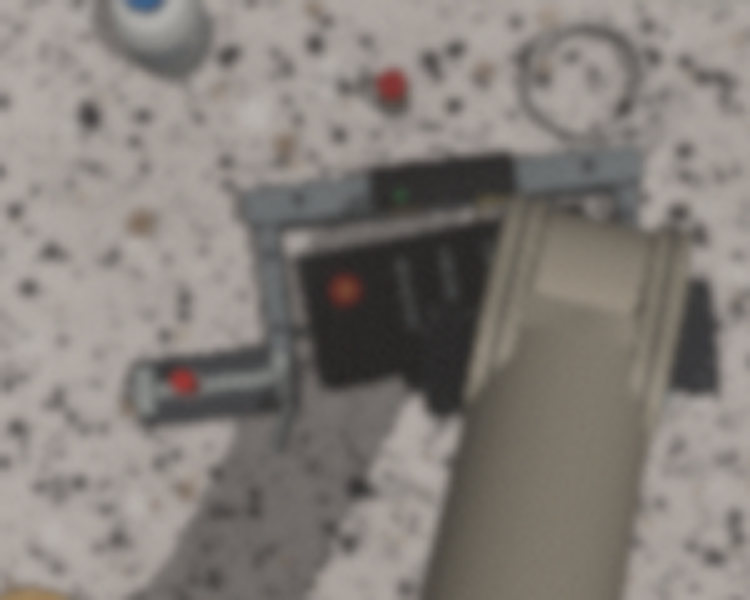

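View pics/p4_sidez.png

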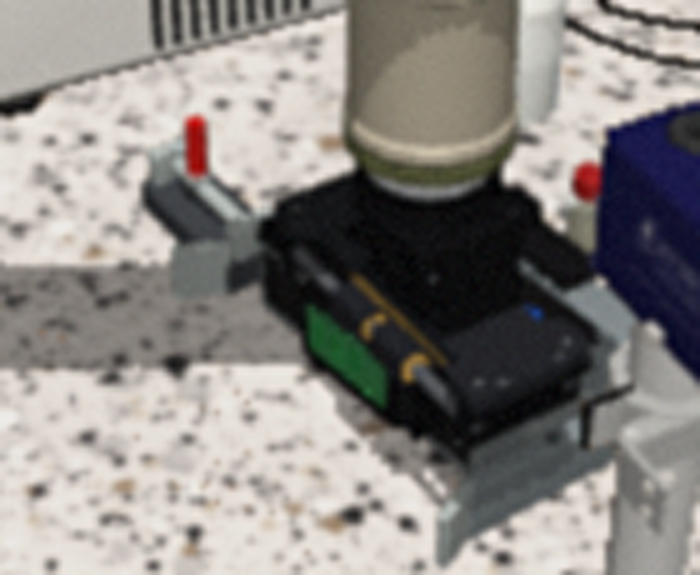

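```bash
python3 -c "
from fb import *
fb(fl=(300,258),nl=(325,388),fr=(575,205))
fb(fl=(300,258),nl=(325,388))"
```

```text
bat [0.6312 0.0251 0.217 ] res [[-0.5, 0.1], [-0.6, 0.3], [2.8, -0.5]]
L [0.5711 0.0886]
R [ 0.6034 -0.0578]
fl [0.6536 0.1324]
fr [ 0.6967 -0.0629]
in dock [-0.0664 -0.001 ] rel 0.097
bat [0.6324 0.0234 0.2215] res [[-0.0, -0.1], [0.0, 0.1]]
L [0.5721 0.0867]
R [ 0.605  -0.0596]
fl [0.6544 0.1309]
fr [ 0.6983 -0.0642]
in dock [-0.0654 -0.0028] rel 0.102
```

```bash
python3 -m pendant '[{"translation":[-3.0,0,0],"angular":[0,0,0],"hand":-1},{"translation":[-3.0,0,0],"angular":[0,0,0],"hand":-1},{"translation":[0,4.5,0],"angular":[0,0,0],"hand":-1},{"translation":[0,4.5,0],"angular":[0,0,0],"hand":-1},{"translation":[0,4.3,0],"angular":[0,0,0],"hand":-1},{"translation":[1.0,0,0],"angular":[0,0,0],"hand":-1},{"translation":[1.0,0,0],"angular":[0,0,0],"hand":-1},{"translation":[0.6,0.05,0],"angular":[0,0,0],"hand":-1},{"translation":[0.6,0.05,0],"angular":[0,0,0],"hand":-1},{"translation":[0.6,0.05,0],"angular":[0,0,0],"hand":-1},{"translation":[0.5,0.05,0],"angular":[0,0,0],"hand":-1},{"translation":[0.5,0.05,0],"angular":[0,0,0],"hand":-1},{"translation":[0.4,0.05,0],"angular":[0,0,0],"hand":-1},{"translation":[0,0,0],"angular":[0,0,0],"hand":-1}]';python3 look.py p5; python3 st.py
```

```text
time: 12.75
ee_pos: [0.5853, 0.0867, 0.0539]
eef_rot: [-0.039, 0.707, 0.04, 0.705]
ft_force: [-5.2, 3.2, 1.2]
width: 0.0002
top battery 0.83 [0.64  0.027]
top battery_left_end 0.69 [0.769 0.076]
top battery_right_end 0.92 [ 0.601 -0.055]
top yaw -0.911 len 0.213
side battery 0.91 [0.652 0.02 ]
side battery_left_end 0.95 [0.593 0.085]
side battery_right_end 0.81 [ 0.615 -0.059]
side yaw 0.149 len 0.145
13.15 [0.5853 0.0864 0.0539] f [-5.6  2.8  0.5] w 0.0001 tooly [-0.111  0.994  0.001] toolx [-0.003  0.    -1.   ]
```

View pics/p5_topz.png

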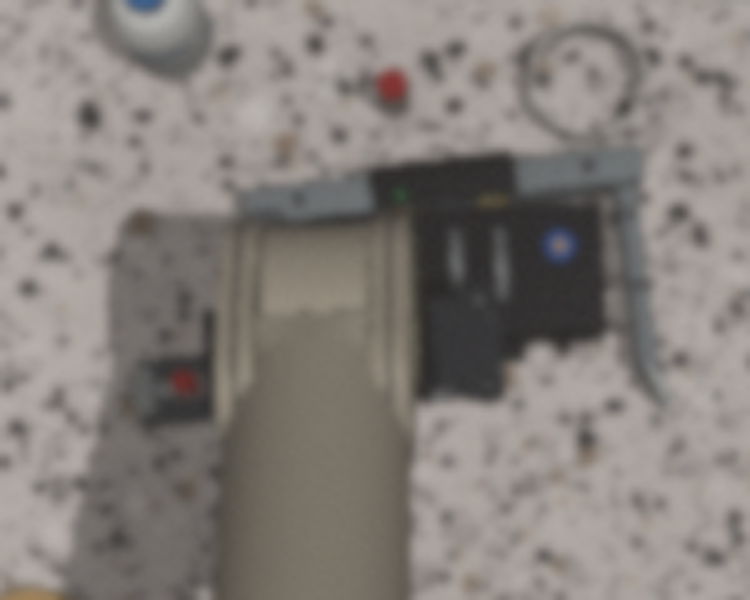

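View pics/p5_sidez.png

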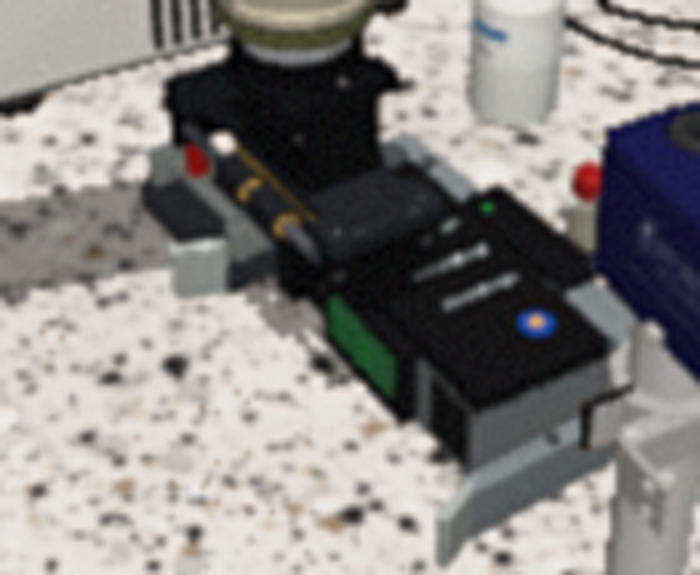

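```bash
python3 -c "
from fb import *
fb(fr=(600,205),nr=(603,340))
fb(fr=(600,205),nr=(603,340),fl=(303,218))"
```

```text
bat [0.6452 0.0276 0.0422] res [[0.0, 0.2], [-0.0, -0.2]]
L [0.5971 0.1006]
R [ 0.6034 -0.0492]
fl [0.6859 0.1294]
fr [ 0.6944 -0.0704]
in dock [-0.0522 -0.0002] rel -0.078
bat [0.643  0.0274 0.0618] res [[-0.2, 0.3], [0.3, -0.2], [-0.1, -0.1]]
L [0.5935 0.0994]
R [ 0.6027 -0.0503]
fl [0.6817 0.1299]
fr [ 0.6941 -0.0697]
in dock [-0.0544 -0.0001] rel -0.058
```

```bash
python3 -m pendant '[{"translation":[-4.0,0,0],"angular":[0,0,0],"hand":-1},{"translation":[0,-4.7,0],"angular":[0,0,0],"hand":-1},{"translation":[0,-4.7,0],"angular":[0,0,0],"hand":-1},{"translation":[0,-4.6,0],"angular":[0,0,0],"hand":-1},{"translation":[1.5,0,0],"angular":[0,0,0],"hand":-1},{"translation":[1.5,0,0],"angular":[0,0,0],"hand":-1},{"translation":[1.0,0,0],"angular":[0,0,0],"hand":-1},{"translation":[0.6,0.05,0],"angular":[0,0,0],"hand":-1},{"translation":[0.6,0.05,0],"angular":[0,0,0],"hand":-1},{"translation":[0.6,0.05,0],"angular":[0,0,0],"hand":-1},{"translation":[0.5,0.05,0],"angular":[0,0,0],"hand":-1}]'; python3 st.py
```

```text
time: 14.25
ee_pos: [0.6074, -0.0525, 0.0541]
eef_rot: [-0.04, 0.708, 0.039, 0.704]
ft_force: [-10.4, -5.0, 6.7]
width: 0.0004
14.25 [ 0.6074 -0.0525  0.0541] f [-10.4  -5.    6.7] w 0.0004 tooly [-0.111  0.994 -0.001] toolx [-0.005 -0.001 -1.   ]
```

```bash
python3 -m pendant '[{"translation":[0.4,0.05,0],"angular":[0,0,0],"hand":-1},{"translation":[0.4,0.05,0],"angular":[0,0,0],"hand":-1}]';python3 -m pendant '[{"translation":[0.4,0.05,0],"angular":[0,0,0],"hand":-1}]';python3 -m pendant '[{"translation":[0.4,0.05,0],"angular":[0,0,0],"hand":-1}]'
```

```text
time: 14.45
ee_pos: [0.6082, -0.0525, 0.0537]
eef_rot: [-0.039, 0.713, 0.039, 0.699]
ft_force: [-65.5, -3.6, 51.7]
width: 0.0004
time: 14.55
ee_pos: [0.6083, -0.0525, 0.0534]
eef_rot: [-0.038, 0.716, 0.04, 0.696]
ft_force: [-86.4, -4.3, 67.1]
width: 0.0005
time: 14.65
ee_pos: [0.6084, -0.0526, 0.0529]
eef_rot: [-0.037, 0.719, 0.04, 0.693]
ft_force: [-98.9, -5.4, 51.5]
width: 0.0003
```

The right end has met the stop and the force is already high at about 100 N, so I back off.

```bash
python3 -m pendant '[{"translation":[-2.0,0,0],"angular":[0,0,0],"hand":-1},{"translation":[-4.5,0,0],"angular":[0,0,0],"hand":-1},{"translation":[0,0,0],"angular":[0,0,0],"hand":-1}]';python3 look.py p6; python3 st.py
```

```text
time: 14.95
ee_pos: [0.5535, -0.0495, 0.0525]
eef_rot: [-0.039, 0.709, 0.04, 0.703]
ft_force: [1.1, -1.0, -0.4]
width: 0.0003
top battery 0.88 [0.656 0.024]
top battery_left_end 0.98 [0.593 0.096]
top battery_right_end 0.79 [ 0.608 -0.053]
top yaw 0.101 len 0.15
side battery_right_end 0.86 [ 0.623 -0.05 ]
15.35 [ 0.5612 -0.0489  0.0547] f [ 0.2 -0.3 -0.2] w 0.0004 tooly [-0.113  0.994 -0.   ] toolx [ 0.001 -0.    -1.   ]
```

View pics/p6_topz.png

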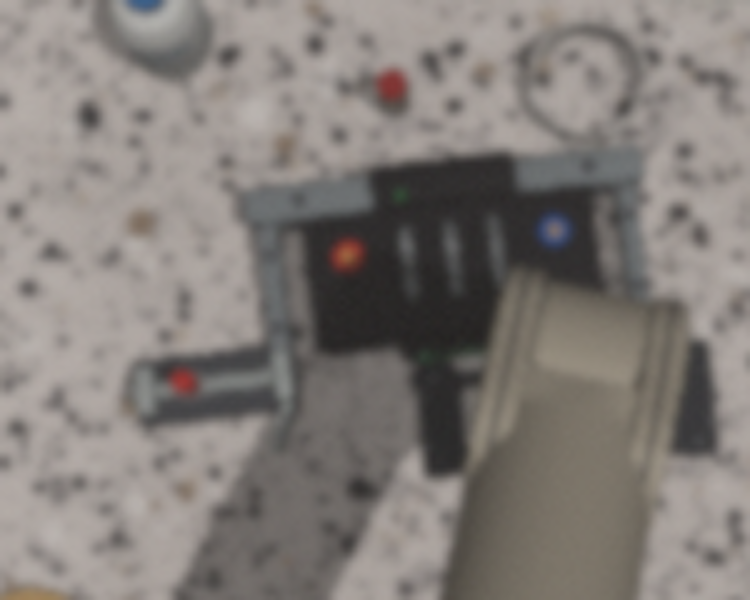

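View pics/p6_sidez.png

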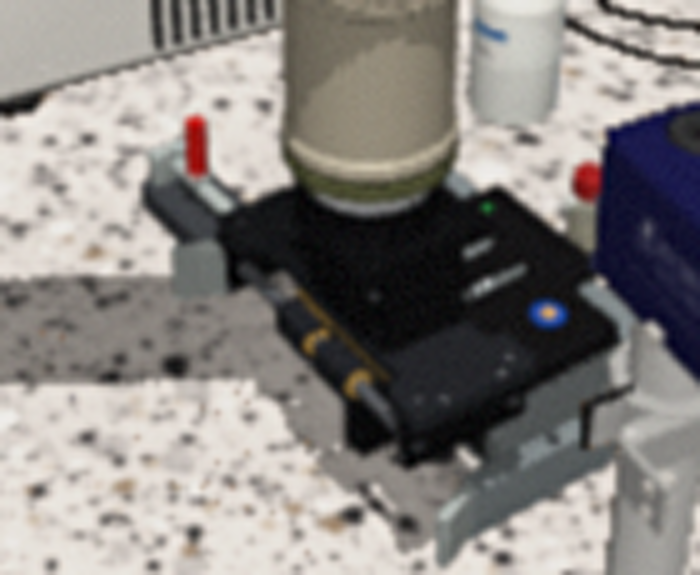

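```bash
python3 -m pendant '[{"translation":[0,4.6,0],"angular":[0,0,0],"hand":-1},{"translation":[0,4.6,0],"angular":[0,0,0],"hand":-1},{"translation":[0,4.4,0],"angular":[0,0,0],"hand":-1},{"translation":[1.0,0,0],"angular":[0,0,0],"hand":-1},{"translation":[0.8,0,0],"angular":[0,0,0],"hand":-1},{"translation":[0.3,0,0],"angular":[0,0,0],"hand":-1},{"translation":[0.3,0,0],"angular":[0,0,0],"hand":-1}]'
```

```text
time: 16.05
ee_pos: [0.5848, 0.0853, 0.0545]
eef_rot: [-0.039, 0.706, 0.039, 0.706]
ft_force: [-0.2, -0.0, -0.2]
width: 0.0009
```

```bash
python3 -m pendant '[{"translation":[0.3,0,0],"angular":[0,0,0],"hand":-1}]'
```

```text
time: 16.15
ee_pos: [0.5872, 0.0858, 0.0544]
eef_rot: [-0.039, 0.706, 0.039, 0.706]
ft_force: [-9.0, -0.1, 6.4]
width: 0.0002
```

```bash
python3 -m pendant '[{"translation":[0.3,0,0],"angular":[0,0,0],"hand":-1}]'
```

```text
time: 16.25
ee_pos: [0.5884, 0.0861, 0.0542]
eef_rot: [-0.039, 0.708, 0.04, 0.704]
ft_force: [-23.9, -1.7, 17.0]
width: 0.0004
```

```bash
python3 -m pendant '[{"translation":[0.2,0,0],"angular":[0,0,0],"hand":-1}]'
```

```text
time: 16.35
ee_pos: [0.5884, 0.0862, 0.054]
eef_rot: [-0.04, 0.709, 0.04, 0.703]
ft_force: [-29.1, -1.9, 24.2]
width: 0.0003
```

```bash
python3 -m pendant '[{"translation":[-1.5,0,0],"angular":[0,0,0],"hand":-1},{"translation":[-3.5,0,0],"angular":[0,0,0],"hand":-1},{"translation":[0,0,4.9],"angular":[0,0,0],"hand":-1},{"translation":[0,0,4.9],"angular":[0,0,0],"hand":-1},{"translation":[0,3.4,3.4],"angular":[0,0,0],"hand":-1},{"translation":[0,4.9,0],"angular":[0,0,0],"hand":-1},{"translation":[0,4.9,0],"angular":[0,0,0],"hand":-1},{"translation":[0,3.4,0],"angular":[0,0,0],"hand":-1},{"translation":[0,0,0],"angular":[0,0,0],"hand":-1}]';python3 look.py p7; python3 st.py
```

```text
time: 17.25
ee_pos: [0.5409, 0.2588, 0.1861]
eef_rot: [-0.042, 0.706, 0.043, 0.706]
ft_force: [-0.6, -0.8, -0.6]
width: 0.0003
top battery 0.58 [0.653 0.025]
top battery_left_end 0.78 [0.6   0.093]
top battery_right_end 0.82 [ 0.61  -0.049]
top yaw 0.073 len 0.143
side battery 0.8 [0.652 0.028]
side battery_left_end 0.92 [0.601 0.087]
side battery_right_end 0.79 [ 0.616 -0.054]
side yaw 0.108 len 0.142
17.65 [0.5427 0.2519 0.1868] f [0.5 0.2 0.1] w 0.0002 tooly [-0.111  0.994  0.   ] toolx [ 0.  0. -1.]
```

View pics/p7_topz.png

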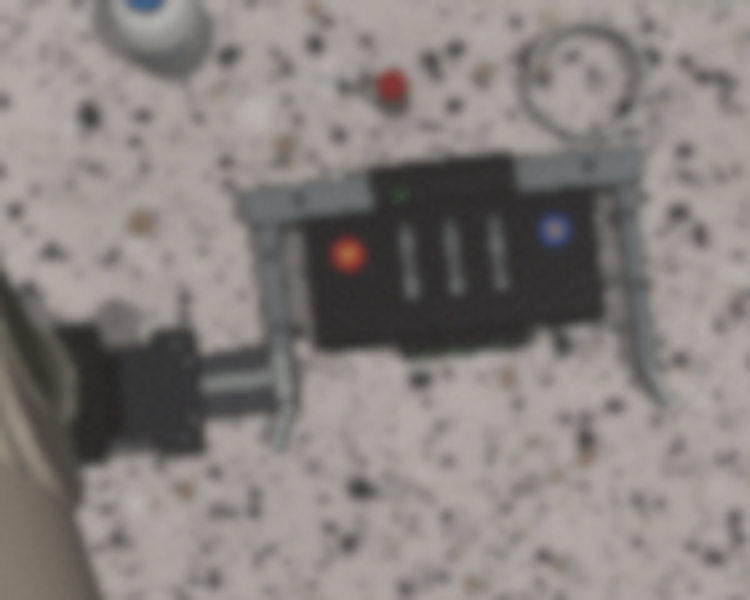

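View pics/p7_sidez.png

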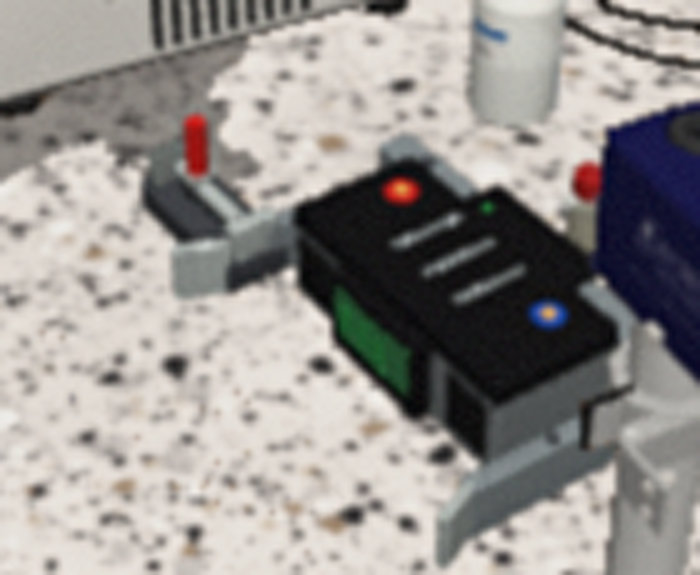

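```bash
python3 -m pendant '[{"translation":[2.6,0,-2],"angular":[0,0,0],"hand":-1},{"translation":[0,0,-4],"angular":[0,0,0],"hand":-1},{"translation":[0,0,-4.1],"angular":[0,0,0],"hand":-1},{"translation":[0,0,0],"angular":[0,0,0],"hand":-1}]'; python3 -m pendant '[{"translation":[0.06,-0.5,0],"angular":[0,0,0],"hand":-1},{"translation":[0.06,-0.5,0],"angular":[0,0,0],"hand":-1},{"translation":[0.06,-0.5,0],"angular":[0,0,0],"hand":-1},{"translation":[0.06,-0.5,0],"angular":[0,0,0],"hand":-1},{"translation":[0.06,-0.5,0],"angular":[0,0,0],"hand":-1},{"translation":[0.06,-0.5,0],"angular":[0,0,0],"hand":-1}]'; python3 -c "
from bench import r
import cv2
im=r.camera('side')[:,:,::-1];cv2.imwrite('pics/k1.png',cv2.resize(im[110:230,220:360],None,fx=5,fy=5))"
```

```text
time: 18.05
ee_pos: [0.5653, 0.2511, 0.0804]
eef_rot: [-0.041, 0.709, 0.038, 0.703]
ft_force: [-1.3, -0.3, -1.1]
width: 0.0002
time: 18.65
ee_pos: [0.5722, 0.2227, 0.086]
eef_rot: [-0.04, 0.706, 0.04, 0.706]
ft_force: [-0.2, -1.0, 0.6]
width: 0.0003
```

View pics/k1.png

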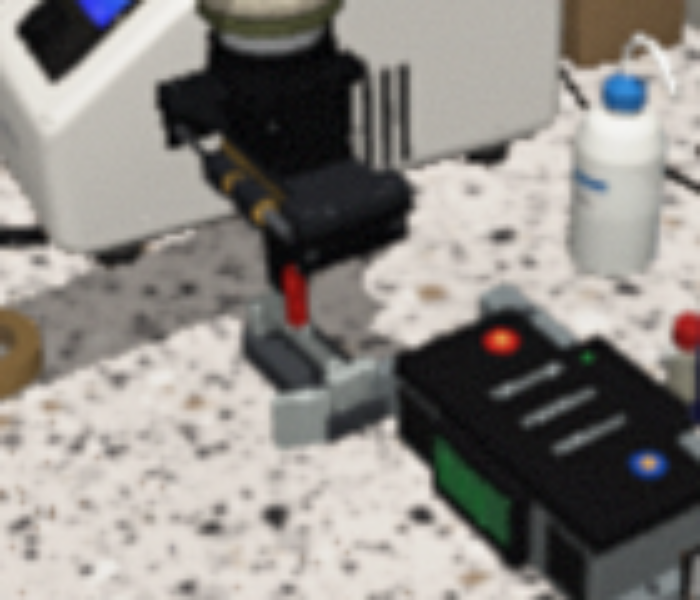

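The fingers stand just left of the knob, at about (290,275). I push it across.

```bash
python3 -m pendant '[{"translation":[0.06,-0.5,0],"angular":[0,0,0],"hand":-1},{"translation":[0.06,-0.5,0],"angular":[0,0,0],"hand":-1},{"translation":[0.06,-0.5,0],"angular":[0,0,0],"hand":-1},{"translation":[0.06,-0.5,0],"angular":[0,0,0],"hand":-1}]';python3 -m pendant '[{"translation":[0.06,-0.5,0],"angular":[0,0,0],"hand":-1},{"translation":[0.06,-0.5,0],"angular":[0,0,0],"hand":-1},{"translation":[0.06,-0.5,0],"angular":[0,0,0],"hand":-1},{"translation":[0.06,-0.5,0],"angular":[0,0,0],"hand":-1}]'
```

```text
time: 19.1
ee_pos: [0.5747, 0.203, 0.0858]
eef_rot: [-0.04, 0.706, 0.04, 0.706]
ft_force: [0.8, 2.1, 1.5]
width: 0.0006
time: 19.5
ee_pos: [0.5769, 0.1827, 0.0856]
eef_rot: [-0.04, 0.706, 0.04, 0.706]
ft_force: [1.4, 2.3, 1.0]
width: 0.0002
```

```bash
python3 -m pendant '[{"translation":[0.04,-0.4,0],"angular":[0,0,0],"hand":-1},{"translation":[0.04,-0.4,0],"angular":[0,0,0],"hand":-1}]'; python3 -m pendant '[{"translation":[0,-0.3,0],"angular":[0,0,0],"hand":-1}]'
```

```text
time: 19.7
ee_pos: [0.5776, 0.1748, 0.0856]
eef_rot: [-0.04, 0.706, 0.04, 0.706]
ft_force: [1.5, 3.5, 1.5]
width: 0.0007
time: 19.8
ee_pos: [0.5776, 0.1717, 0.0855]
eef_rot: [-0.04, 0.706, 0.04, 0.706]
ft_force: [1.7, 2.1, 1.0]
width: 0.0004
```

```bash
python3 -m pendant '[{"translation":[0,-0.2,0],"angular":[0,0,0],"hand":-1}]'; python3 -m pendant '[{"translation":[0,-0.2,0],"angular":[0,0,0],"hand":-1}]'
```

```text
time: 19.9
ee_pos: [0.5776, 0.1711, 0.0856]
eef_rot: [-0.04, 0.706, 0.041, 0.706]
ft_force: [2.2, 9.6, -0.9]
width: 0.0006
time: 20.0
ee_pos: [0.5775, 0.1708, 0.0857]
eef_rot: [-0.039, 0.706, 0.042, 0.706]
ft_force: [3.3, 14.7, -2.3]
width: 0.0003
```

The knob stopped hard at y = 0.171, as predicted. I back off, lift, and check.

```bash
python3 -m pendant '[{"translation":[0,0,0],"angular":[0,0,0],"hand":-1},{"translation":[0,0,0],"angular":[0,0,0],"hand":-1},{"translation":[0,2.5,0],"angular":[0,0,0],"hand":-1},{"translation":[0,4,0],"angular":[0,0,0],"hand":-1},{"translation":[0,0,4.9],"angular":[0,0,0],"hand":-1},{"translation":[0,0,4.9],"angular":[0,0,0],"hand":-1},{"translation":[-2,3,3],"angular":[0,0,0],"hand":-1},{"translation":[-2,4,0],"angular":[0,0,0],"hand":-1},{"translation":[-2,4,0],"angular":[0,0,0],"hand":-1},{"translation":[0,0,0],"angular":[0,0,0],"hand":-1},{"translation":[0,0,0],"angular":[0,0,0],"hand":-1}]';python3 look.py p8; python3 st.py; python3 - <<'E'
from bench import r
from h import *
for c in ["top","side"]:
    for n in ["bolt_knob","beaker","red_vial","tape","sieve"]:
        for x in r.mark_of(c,n)[:1]: print(c,n,round(x['confidence'],2),bp(r.camera_info(c),x['point'],Z[n]).round(3))
E
```

```text
time: 21.1
ee_pos: [0.5166, 0.3434, 0.2129]
eef_rot: [-0.041, 0.706, 0.04, 0.705]
ft_force: [0.0, -0.6, 0.2]
width: 0.0005
top battery 0.8 [0.641 0.023]
top battery_left_end 0.92 [0.591 0.095]
top battery_right_end 0.55 [ 0.615 -0.049]
top yaw 0.165 len 0.146
side battery 0.65 [0.654 0.031]
side battery_left_end 0.83 [0.598 0.085]
side battery_right_end 0.81 [ 0.624 -0.053]
side yaw 0.191 len 0.141
21.5 [0.518  0.3424 0.2136] f [-0.2 -0.3  0.9] w 0.0008 tooly [-0.112  0.994 -0.   ] toolx [-0. -0. -1.]
top bolt_knob 0.47 [0.577 0.16  0.066]
top beaker 0.73 [ 0.426 -0.324  0.   ]
top red_vial 0.63 [0.767 0.084 0.   ]
top tape 0.66 [0.381 0.299 0.   ]
top sieve 0.66 [ 0.786 -0.06   0.   ]
side bolt_knob 0.58 [0.572 0.152 0.066]
side beaker 0.73 [ 0.712  0.038 -0.   ]
side red_vial 0.63 [0.786 0.092 0.   ]
side tape 0.63 [0.397 0.292 0.   ]
side sieve 0.75 [0.793 0.092 0.   ]
```

View pics/p8_topz.png

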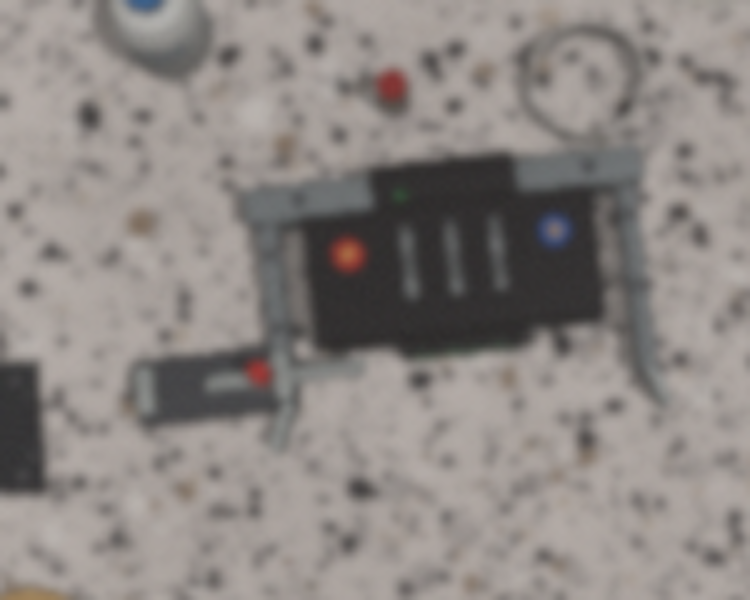

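View pics/p8_sidez.png

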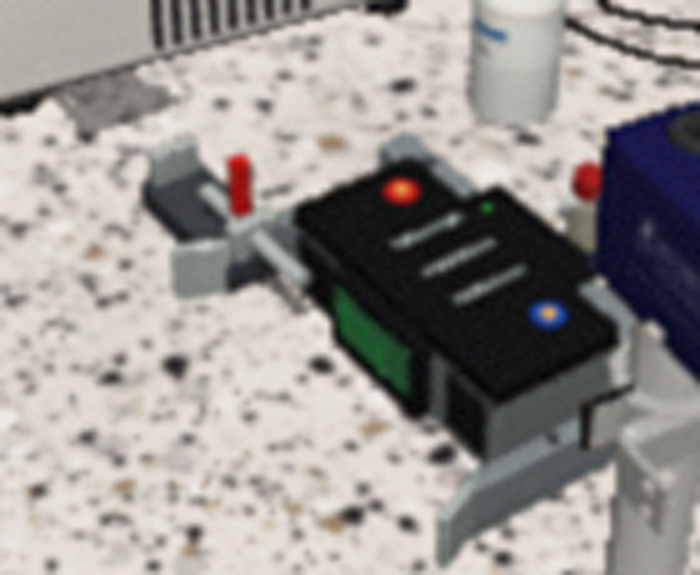

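The battery is flush against the stop in both views, the bolt bar runs across in front of it at about (330,368) in the zoomed top view, and the tool is clear. I hand it in.

```bash
python3 -c "
from fb import *
fb(fl=(303,219),nl=(318,349),nr=(603,318),fr=(590,193))
r.close_job()"
```

```text
bat [0.649  0.0273 0.1264] res [[-0.7, -0.1], [-1.2, 0.3], [1.1, 0.5], [0.8, -0.9]]
L [0.5949 0.096 ]
R [ 0.6138 -0.0528]
fl [0.681  0.1322]
fr [ 0.7062 -0.0662]
in dock [-0.0485 -0.0009] rel 0.006
the job is handed in; nothing more can be done
```

The battery is home against the back stop and the bolt is fully across. I handed the job in at about 22 s of the 58 s allowed. I walked the battery in with alternating pushes on its left and right pads, never more than about 0.2 rad askew in the looks I took between pushes.

- **Battery:** The last top-view fit put it at x = -0.0485 m and y = -0.001 m in the dock frame, 0.006 rad from square. Both ends stopped hard against the back stop when pushed, and both cameras show it flush.
- **Fit accuracy:** My estimate of the dock's own pose is good to only a few millimetres and about 0.01–0.02 rad, so the hard stops are the stronger evidence. The network's end marks scattered more, giving world yaws of 0.165 and 0.191 rad, or 0.05–0.07 rad from the dock's 0.12. I went by the edge fit and the pictures instead.
- **Bolt:** The knob stopped hard at the predicted place, and the bar shows across the front of the pack in both views.
- **Window:** I never aimed at it. The contact force on it could not be measured directly.
- **Bystanders:** The top view places all four within about 20 mm of where they started, which is within the detector's scatter. The side view's marks for the beaker and sieve fell on other objects, so I disregarded them.
- **High force:** While seating the right end I let the wrist force climb to about 100 N before backing off, closer to the 120 N limit than I intended. I seated the left end in single small steps, to about 29 N.

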